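# Load a vial tray onto the shaker behind its drop catch

## Robot

A 6-joint arm with a two-finger parallel gripper is mounted at the origin on a cart in front of the work surface, level with it; the furniture and walls round the work are solid. World frame = base frame: x ahead of the robot, y to its left, z up, the work surface at z = 0. Lengths are in m, angles in rad, forces in N, time in s.
With the tool pointing down it reaches from about 0.275 to 0.725 m from the base axis. Payload 15.9 kg.
Tool frame: the origin (TCP) lies on the centre line of the jaws, within the pads' length; the fingertips stand 19 mm ahead of it and the grasp point (between the pads) is the TCP; z points along the fingers, y is the line along which they close (so a half turn about z gives the same grasp; the last joint's range is limited). The gripper opens to 85 mm and grips with 20 to 120 N. Pads are 22 mm wide; open, the fingers measure 114 mm over their backs; the gripper's body (76 mm by 85 mm) begins 54 mm behind the grasp point. The pads swing forward as they close: fully open they stand 13 mm farther back than shut.
Start: joints at [1.184, 0.213, -0.034, 1.323, 0, 1.571], TCP at [0.189, 0.463, 0.25] pointing down, gripper open.
Joint ranges: [-2.98, 2.98], [-0.74, 1.72], [-1.14, 1.35], [-2.1, 2.04], [-1.57, 1.44], [-3.14, 3.14]. Speed limits (rad/s): [1.89, 1.89, 2.39, 2.57, 3.14, 3.14].

## Interface

Orientations are given as [roll, pitch, yaw] about the fixed x, y, z axes, in that order (R = Rz(yaw) Ry(pitch) Rx(roll)).
In Python, from station import sensors, optics, arm gives the robot as it stands.
- The arm moves only by the tool arm_command, never from a script. Its arguments are lists of equal length, an entry for each row: "slide": the shift along the tool's x, y, z as a fraction of full scale, a list of three; "delta_rot": the turn, a rotation vector about the tool's x, y, z as a fraction of full scale, a list of three. In form: {"slide": [[tx, ty, tz], ...], "delta_rot": [[wx, wy, wz], ...]}. A call has 1 to 12 rows; each row is the pose to reach, as a shift and turn from the pose commanded when the call began, along the tool's axes at that moment; what a row does not reach only later rows make up. Full scale, the value 1, is 0.75 m for a shift and 2 rad for a turn. A row lasts 1/10 s, in which the tool goes at most 50 mm and 8.59 degrees, less where a joint would pass 70% of its speed; a pose out of reach is approached as far as the arm can. A call with a number of a shift or a turn outside -1 to 1 is refused whole. A call with a gripper value outside its range is refused whole. "claw" is the opening, from -1 (shut) to 1 (fully open), set as the call begins (left out, the last holds). The fingers move at their own pace and stop on an object; "force" is the grip in N (left out, the last holds). Time passes only in rows, so rows that repeat a pose let the fingers close. It gives the time, the measured TCP pose, the force, the opening and the grip force at its end, in the units of the state.
- sensors.sense(): the state, without advancing time (a new reading comes with each control period).
- optics.get_image(name): name is "scene" or "top" or "wrist"; returns a dict with "color" (400x640x3 uint8, blue, green, red), "mtx" (3x3 intrinsics, pixels), "k1" (the pictures are not rectified: a ray, as slopes to the right and down, at radius r is drawn at 1 + k1 r^2 times it, then the intrinsics apply), "origin" and "attitude" of the camera in the world. Camera axes: x right, y down, z forward; pixel columns grow to the right and rows downward; lengths in m; the calibration is good to about 2 mm. A picture is of the moment at which its call begins. There is no depth.
- arm.hand_in(): hands the job in; it is judged then, once.
The state is a dict: "clock": time; "joint_positions": joint angles; "qvel": joint speeds; "joint_efforts": joint torques, N m; "eef_pos": TCP position; "eef_rot": TCP orientation; "force": force on the tool from outside, world axes, zero at the start; "torque": the same for the moment, N m; "grip_width": opening from 0.0 (shut) to 1.0 (fully open); "grasp_force": force on a finger pad.
Only numpy, scipy, OpenCV 4.12 (cv2) and the standard library are available. Lean on these libraries where they do the work, as an engineer would, in place of code of your own. Each camera call takes 0.05 s, during which the arm holds its last target. There are 200 camera calls.

## Task

Load the blue vial tray onto the shaker so that it cannot walk off: rest its nose flat on the open end of the shaker's platform, and slide it gently along between the two rails so that the tray's own front edge lifts the hinged steel catch, until the catch drops behind it; bed it against the rubber rear stop with a steady push of about 15 N, and let go. Never force it, keep the gripper off the shaker and its catch, and keep the vials standing in the tray. Leave the bottle, beaker and flask beside it where they are.

Things in the scene. Friction and masses are not known exactly. Their poses are not given: they have to be found in the camera images.
- tray_handle (a point): Grip of the loose blue vial tray (0.3 to 0.5 kg in all): an upright blade 34 mm long (x), 10 thick (y), from the deck, 24 mm above the tray's underside, up to 66 mm. Point: its centre, 45 mm above the underside, at the tray's middle. x: level, toward the nose; z up. The deck is clear 25 mm to each side (y) of the blade; vials stand 27 mm and more before and behind this point and rise to 51 mm above the underside.
- tray_nose (a point): Lower middle of the tray's front face, on its underside, 60 mm ahead of the grip point; x ahead, z up. Tray 120 mm long (tail face 60 mm behind the grip point); body 92 wide, 24 high, with a 6 mm high foot flange along each side, 104 over both. Its centre of mass is near its middle. It slides stiffly if pressed down. Four corner pockets, 20 mm deep, three holding loose vials.
- shaker: White reciprocating shaker, 58 mm high to its platform, fixed. Origin on the bench under the middle of the seated tray; x = push-in direction, y left, z up. The grey platform (148 wide, x -170 to +77 mm) has halted somewhere in its stroke, up to 15 mm either way along x: this offset is NOT reported, all x values are for mid-stroke. It does not give. Over 45 N from the tray (floor, rails, stop and catch together) is forcing it.
- bay_mouth (a point): Middle of the platform's open end, on its top face (mid-stroke), nearest the robot; axes as the shaker's. From here 42 mm bare apron, then flared lead-ins to 74 mm, then straight rails 107.6 mm apart inside (3.6 mm more than the tray's flanges), with hold-down lips 8.5 mm above the platform, 97.6 mm apart, so that the tray cannot go in from above.
- bay_stop (a point): Foot of the rubber-faced rear stop on the platform's top face, 230 mm beyond bay_mouth (mid-stroke: the true stop is up to 15 mm nearer or farther); axes as the shaker's. Rigid: feel for it. With the tray home its nose touches the stop, and the grip point is 60 mm before it and 45 mm above the platform.
- catch (a joint): Weighted steel catch on the +y rail: 0 rad = down, grows as it lifts; no spring; 3 to 7 N of push lifts it. Its nose hangs at y = 33 to 45 mm: a slope from 78 mm past bay_mouth (24 mm above the platform) to 105 mm (6.5 mm), then an upright face at 108 mm. The tray's nose pushes up the slope; the catch rides on the deck at 0.3 rad and drops to 0 behind the tail in the last 3 mm before the stop.
- vial_a_mid (a point): White-capped snap-cap vial, 25 mm across, 47 high, about 20 g, standing loose in a tray pocket; point half-way up, z along its axis.
- vial_b_mid (a point): Red-capped snap-cap vial, same size, in another pocket; point half-way up.
- vial_c_mid (a point): Second white-capped vial, same size, in another pocket; point half-way up.
- yellow_bottle (a point): Bystander: small white plastic bottle with yellow cap, 39 mm across, 79 high, loose; point half-way up.
- beaker (a point): Bystander: small glass beaker, 56 mm across, 68 high, loose; point half-way up.
- flask (a point): Bystander: conical glass flask, 64 mm across, 106 high, loose; point half-way up.

How it is judged:
On the way, in this order (a step that is already met when the one before it is completed fails the run):
1. the tray lies flat on the platform between the rails and its own edge holds the catch up (angle between tray_handle's own z axis and vertical below 0.05 rad and z of tray_handle in the frame of shaker between 0.1 and 0.1065 m and angle between the x axis of tray_handle and the x axis of shaker, either way round below 0.08 rad and y of tray_handle in the frame of shaker between -0.005 and 0.005 m and value of joint catch above 0.2 rad and x of tray_handle in the frame of shaker above -0.11 m and contact force between tray and shaker above 0.3 N), for 0.2 s.
2. the tray is pressed home against the stop (more than 14 N) with the catch dropped behind it (x of tray_handle in the frame of shaker between -0.02 and 0.02 m and value of joint catch below 0.04 rad and angle between tray_handle's own z axis and vertical below 0.05 rad and z of tray_handle in the frame of shaker between 0.1 and 0.1065 m and angle between the x axis of tray_handle and the x axis of shaker, either way round below 0.08 rad and y of tray_handle in the frame of shaker between -0.005 and 0.005 m and contact force between tray and shaker above 14 N), for 0.1 s.
At the end, for the whole second after the job is handed in: Tray flat (0.05 rad) between the rails, in line with them (0.08 rad, 5 mm), its grip point within 20 mm of the shaker's origin along the rails; catch down (below 0.04 rad) behind it; vials standing in their pockets (0.2 rad); tray released and at rest (x of tray_handle in the frame of shaker between -0.02 and 0.02 m and value of joint catch below 0.04 rad and angle between tray_handle's own z axis and vertical below 0.05 rad and z of tray_handle in the frame of shaker between 0.1 and 0.1065 m and angle between the x axis of tray_handle and the x axis of shaker, either way round below 0.08 rad and y of tray_handle in the frame of shaker between -0.005 and 0.005 m and distance between each of vial_a_mid, vial_b_mid, vial_c_mid and tray_handle below 0.065 m and angle between each of vial_a_mid, vial_b_mid, vial_c_mid's own z axis and vertical below 0.2 rad and linear speed of tray below 0.01 m/s); the robot touches nothing.
It fails at once if the tray is forced: more than 45 N between tray and shaker (contact force between tray and shaker above 45 N).
It fails at once if the gripper touches the shaker or its catch (more than 1 N) (contact force between any of the fingers, the arm and shaker above 1 N).
It fails at once if a vial tips over or leaves the tray (angle between any of vial_a_mid, vial_b_mid, vial_c_mid's own z axis and vertical above 0.5 rad or distance between any of vial_a_mid, vial_b_mid, vial_c_mid and tray_handle above 0.1 m).
It fails at once if the bottle, beaker or flask is moved more than 15 mm or tipped (distance of any of yellow_bottle, beaker, flask from where it was at the start of the episode above 0.015 m or angle between any of yellow_bottle, beaker, flask's own z axis and vertical above 0.3 rad).
It also fails if it takes over 67 s, if anything falls off the work surface, if the arm or the gripper's body presses on something with over 40 N, if the wrist force passes 120 N, or if a joint passes its speed limit or range.

## Working session

There is one attempt and no reset: what is moved stays moved. The work goes in short steps, Python scripts to look and compute and a tool call to move; the robot and the scene stay as the last step left them, time stands still between calls to the robot, and variables do not carry over. Pictures are saved under pics/ and viewed, at most 10 in all, crops included, and the job is handed in when it is done.

Besides the shell and the picture viewer there is one more tool, called after "Emit:" as name(argument=value, ...) on one line, values as JSON. arm_command: Moves the arm, as the interface text tells. Its arguments: {"type":"object","properties":{"slide":{"type":"array","items":{"type":"array","items":{"type":"number"}}},"delta_rot":{"type":"array","items":{"type":"array","items":{"type":"number"}}},"claw":{"type":"number"},"force":{"type":"number"}},"required":["slide","delta_rot"]}

```bash
mkdir -p pics; ls; python3 - <<'E'
from station import sensors, optics
import cv2,numpy as np
s=sensors.sense(); print({k:np.round(v,3).tolist() for k,v in s.items()})
for n in("scene","top"):
    d=optics.get_image(n); cv2.imwrite(f"pics/{n}0.png",d["color"]); print(n,d["mtx"],d["k1"],d["origin"],d["attitude"])
E
```

```text
pics
{'clock': 0.0, 'joint_positions': [1.184, 0.213, -0.035, 1.324, -0.0, 1.571], 'qvel': [0.001, -0.0, 0.001, 0.001, 0.0, 0.001], 'joint_efforts': [0.001, -68.617, 48.712, 0.017, 0.0, 0.0], 'eef_pos': [0.188, 0.463, 0.25], 'eef_rot': [-3.14, 0.0, 2.755], 'force': [0.214, -0.692, -0.593], 'torque': [0.026, 0.014, 0.029], 'grasp_force': 0.0, 'grip_width': 0.998}
scene [[438.05047362   0.         319.86403964]
 [  0.         438.05047362 195.88687898]
 [  0.           0.           1.        ]] 0.032818288914393215 [ 0.11682961 -0.3119474   0.65092875] [-2.33877364  0.01203607 -0.83649642]
top [[413.68194757   0.         328.51176486]
 [  0.         413.68194757 198.89318828]
 [  0.           0.           1.        ]] -0.10120742254863942 [0.37047887 0.11367196 0.98928263] [-2.91087325  0.00542896 -1.68631244]
```

View pics/scene0.png

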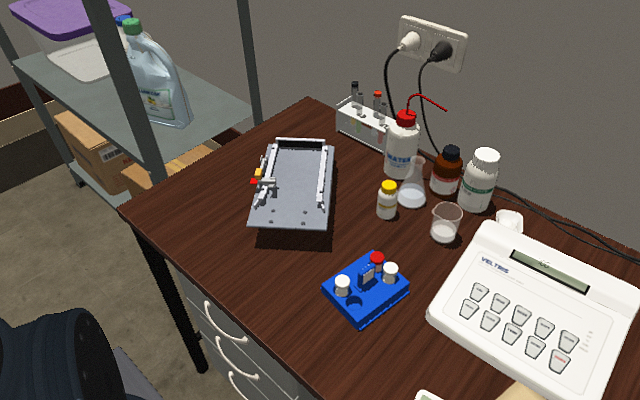

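View pics/top0.png

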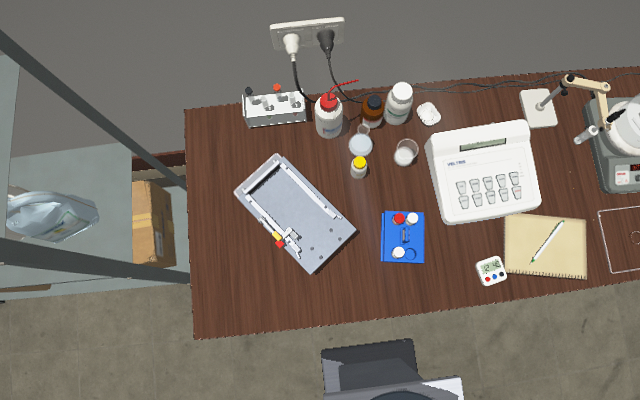

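The scene view shows the shaker (platform about 290,185), with its open end near (290,225) and its catch at (262,180). The blue tray is at (367,288), and the bottle, flask and beaker are around (387,200), (412,185) and (446,222). In the top view the platform's open-end corners are about (355,230) and (312,272), and the tray is at (404,237).

```bash
cat > h.py <<'E'
import numpy as np,cv2
from scipy.spatial.transform import Rotation as R
def ray(d,px):
    p=cv2.undistortPoints(np.array(px,float).reshape(-1,1,2),d["mtx"],np.array([d["k1"],0,0,0.]))[:,0]
    v=np.c_[p,np.ones(len(p))]@R.from_euler('xyz',d["attitude"]).as_matrix().T
    return np.array(d["origin"]),v
def plane(d,px,z):
    o,v=ray(d,px); return o+v*((z-o[2])/v[:,2])[:,None]
def cross(d1,p1,d2,p2):
    o1,v1=ray(d1,[p1]);o2,v2=ray(d2,[p2]);v1=v1[0];v2=v2[0]
    t=np.linalg.lstsq(np.c_[v1,-v2],o2-o1,rcond=None)[0]
    a,b=o1+v1*t[0],o2+v2*t[1]; return (a+b)/2,np.linalg.norm(a-b)
def blue(im):
    h=cv2.cvtColor(im,cv2.COLOR_BGR2HSV); m=cv2.inRange(h,(105,150,50),(125,255,255))
    n,l,st,c=cv2.connectedComponentsWithStats(m); i=1+np.argmax(st[1:,4]); return (l==i).astype(np.uint8)
E
python3 - <<'E'
from h import *
from station import optics
T=optics.get_image("top");S=optics.get_image("scene")
for n,d in(("top",T),("scene",S)):
    m=blue(d["color"]); c=max(cv2.findContours(m,0,1)[0],key=cv2.contourArea)[:,0]
    for z in(.003,.024):
        P=plane(d,c,z); r=cv2.minAreaRect((P[:,:2]*1000).astype(np.float32)); print(n,z,r)
for n,d,q in(("top",T,[(355,230),(312,272),(277,154),(235,190)]),("scene",S,[(328,230),(249,224)])):
    print(n,plane(d,q,.058).round(3).tolist())
print("bystanders top", plane(T,[(359,161),(405,145),(360,140)],.07).round(3).tolist())
a=T["color"][140:285,220:440]; b=S["color"][125:340,235:425]
cv2.imwrite("pics/tc.png",cv2.resize(a,None,fx=3.6,fy=3.6,interpolation=2))
cv2.imwrite("pics/sc.png",cv2.resize(S["color"][130:245,235:345],None,fx=5,fy=5,interpolation=2))
E
```

```text
top 0.003 ((488.5897521972656, -72.31061553955078), (102.45956420898438, 123.96683502197266), 80.63143920898438)
top 0.024 ((486.0749206542969, -68.3506851196289), (100.27799224853516, 121.32735443115234), 80.63143920898438)
scene 0.003 ((493.0273742675781, -70.52131652832031), (109.97293090820312, 134.07208251953125), 80.84123229980469)
scene 0.024 ((480.8345947265625, -78.34619140625), (106.40859985351562, 129.72665405273438), 80.84123992919922)
top [[0.509, 0.042, 0.058], [0.426, 0.149, 0.058], [0.712, 0.203, 0.058], [0.635, 0.308, 0.058]]
scene [[0.512, 0.034, 0.058], [0.427, 0.153, 0.058]]
bystanders top [[0.668, 0.013, 0.07], [0.695, -0.101, 0.07], [0.719, 0.003, 0.07]]
```

View pics/tc.png

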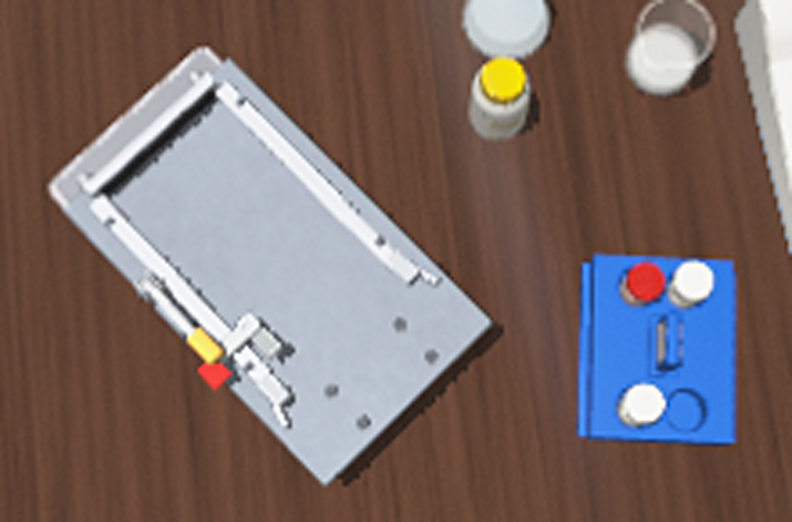

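View pics/sc.png

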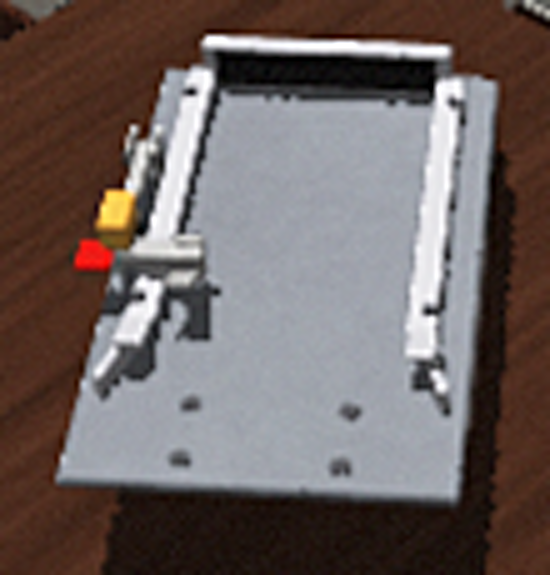

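The top crop shows the platform's open-end corners at crop (498,324) and (325,485), with rails running up-left, and the catch on the left rail at (262,340). The tray blade is at crop (668,342), with vials at three corners. The scene crop confirms the catch on the left (+y) and the black-faced stop at the far end. The tray's long axis is at about -0.164 rad and the shaker axis at about 0.68 rad. Next I'll move over for a wrist look.

```bash
cat >> h.py <<'E'
def go(pos,yaw,s=None):
    """slide / delta_rot fractions for tool-down target"""
    from station import sensors
    s=s or sensors.sense(); A=R.from_euler('xyz',s["eef_rot"]); B=R.from_euler('xyz',[np.pi,0,yaw])
    d=A.inv().apply(np.array(pos)-s["eef_pos"]); w=(A.inv()*B).as_rotvec()
    print("slide",(d/.75).round(4).tolist(),"rot",(w/2).round(4).tolist(),"mm",(np.linalg.norm(d)*1e3).round(),"deg",np.degrees(np.linalg.norm(w)).round(1))
E
python3 - <<'E'
from h import *
go([.50,.07,.33],2.755); go([.50,.07,.33],2.4)
E
```

```text
slide [-0.5822, -0.3286, -0.1064] rot [-0.0003, 0.0, -0.0001] mm 508.0 deg 0.0
slide [-0.5822, -0.3286, -0.1064] rot [-0.0003, 0.0001, 0.1774] mm 508.0 deg 20.3
```

Emit:
arm_command(slide=[[-0.58,-0.33,-0.106],[-0.58,-0.33,-0.106],[-0.58,-0.33,-0.106],[-0.58,-0.33,-0.106],[-0.58,-0.33,-0.106],[-0.58,-0.33,-0.106],[-0.58,-0.33,-0.106],[-0.58,-0.33,-0.106],[-0.58,-0.33,-0.106],[-0.58,-0.33,-0.106],[-0.58,-0.33,-0.106],[-0.58,-0.33,-0.106]], delta_rot=[[0,0,0],[0,0,0],[0,0,0],[0,0,0],[0,0,0],[0,0,0],[0,0,0],[0,0,0],[0,0,0],[0,0,0],[0,0,0],[0,0,0]], claw=-0.34, force=50)

```text
clock: 1.4
eef_pos: [0.4987, 0.0687, 0.3294]
eef_rot: [-3.141, -0.001, 2.752]
force: [-0.8, 0.2, -1.2]
grip_width: 0.331
grasp_force: 0.0
```

```bash
python3 - <<'E'
from h import *
from station import optics,sensors
s=sensors.sense(); print({k:np.round(s[k],3).tolist() for k in("clock","eef_pos","eef_rot","joint_positions","grip_width","force")})
d=optics.get_image("wrist"); cv2.imwrite("pics/w1.png",d["color"]); print(d["origin"],d["attitude"],d["k1"],d["mtx"])
import pickle; pickle.dump(d,open("w1.pkl","wb"))
E
```

```text
{'clock': 1.4, 'eef_pos': [0.499, 0.069, 0.329], 'eef_rot': [-3.141, -0.001, 2.752], 'joint_positions': [0.137, 0.224, 0.179, 1.526, 0.0, 0.526], 'grip_width': 0.331, 'force': [-0.765, 0.226, -1.222]}
[0.4333731  0.09484476 0.45262867] [ 2.86289780e+00 -3.26357050e-04  1.18180182e+00] -0.056179918960834484 [[310.01649132   0.         317.33803802]
 [  0.         310.01649132 197.6058172 ]
 [  0.           0.           1.        ]]
```

View pics/w1.png

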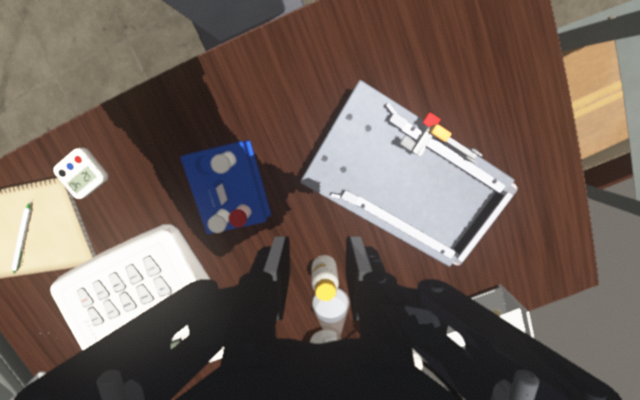

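The wrist view shows the platform's open-end corners at (362,82) and (303,180), the stop at about (485,222), and the tray at (228,188) with its blade at about (222,195).

```bash
python3 - <<'E'
from h import *
from station import optics
import pickle
W=pickle.load(open("w1.pkl","rb"));T=optics.get_image("top");S=optics.get_image("scene")
for n,d,seed in(("W",W,(380,170)),("T",T,(297,215)),("S",S,(290,185))):
    h=cv2.cvtColor(d["color"],cv2.COLOR_BGR2HSV); m=((h[...,1]<75)&(h[...,2]>95)).astype(np.uint8)
    l=cv2.connectedComponents(m,connectivity=4)[1]; c=(l==l[seed[1],seed[0]]).astype(np.uint8)
    c=max(cv2.findContours(c,0,1)[0],key=cv2.contourArea)
    a=cv2.approxPolyDP(cv2.convexHull(c),3,True)[:,0]
    print(n,a.tolist(),plane(d,a,.058)[:,:2].round(4).tolist())
    P=plane(d,c[:,0],.058)[:,:2].astype(np.float32); print(cv2.minAreaRect(P))
    b=blue(d["color"]);c=max(cv2.findContours(b,0,1)[0],key=cv2.contourArea)[:,0]
    print("tray",[cv2.minAreaRect((plane(d,c,z)[:,:2]*1e3).astype(np.float32)) for z in(.003,.024)])
print("blade T",plane(T,[(405.5,235)],.058))
print("blade W",plane(W,[(222,195)],.05))
print("blade S",plane(S,[(368,272)],.055))
E
```

```text
W [[358, 80], [476, 148], [514, 179], [517, 191], [460, 265], [441, 263], [322, 196], [302, 180]] [[0.4202, 0.1533], [0.5539, 0.2662], [0.6135, 0.3045], [0.6315, 0.3049], [0.7086, 0.2034], [0.6947, 0.1786], [0.5382, 0.0587], [0.5082, 0.0427]]
((0.5661253929138184, 0.17732082307338715), (0.2609027624130249, 0.15548336505889893), 37.785919189453125)
tray [((487.3705749511719, -74.07374572753906), (106.52802276611328, 125.00406646728516), 80.23087310791016), ((484.8485412597656, -66.18435668945312), (101.5526123046875, 119.16575622558594), 80.23087310791016)]
T [[274, 153], [284, 156], [306, 180], [326, 256], [311, 274], [233, 193]] [[0.7151, 0.2096], [0.7047, 0.1865], [0.6396, 0.1406], [0.4583, 0.1143], [0.4223, 0.152], [0.6284, 0.3135]]
((0.5706761479377747, 0.17866657674312592), (0.26791447401046753, 0.15083251893520355), 37.48674392700195)Traceback (most recent call last):
  File "<stdin>", line 12, in <module>
  File "h.py", line 15, in blue
    n,l,st,c=cv2.connectedComponentsWithStats(m); i=1+np.argmax(st[1:,4]); return (l==i).astype(np.uint8)
                                                      ~~~~~~~~~^^^^^^^^^^
    return _wrapfunc(a, 'argmax', axis=axis, out=out, **kwds)
    return bound(*args, **kwds)
ValueError: attempt to get argmax of an empty sequence
```

```bash
python3 - <<'E'
from h import *
go([.562,.168,.21],.656+np.pi)
E
```

```text
slide [-0.0311, 0.1525, 0.1596] rot [0.0001, -0.0002, -0.5208] mm 167.0 deg 59.7
```

Emit:
arm_command(slide=[[-0.031,0.152,0.16],[-0.031,0.152,0.16],[-0.031,0.152,0.16],[-0.031,0.152,0.16],[-0.031,0.152,0.16],[-0.031,0.152,0.16],[-0.031,0.152,0.16],[-0.031,0.152,0.16],[-0.031,0.152,0.16]], delta_rot=[[0,0,-0.521],[0,0,-0.521],[0,0,-0.521],[0,0,-0.521],[0,0,-0.521],[0,0,-0.521],[0,0,-0.521],[0,0,-0.521],[0,0,-0.521]])

```text
clock: 2.45
eef_pos: [0.562, 0.1675, 0.21]
eef_rot: [3.142, 0.0, -2.489]
force: [0.0, 0.2, -0.1]
grip_width: 0.33
grasp_force: 0.0
```

```bash
python3 - <<'E'
from h import *
from station import optics,sensors
s=sensors.sense(); print({k:np.round(s[k],4).tolist() for k in("clock","eef_pos","eef_rot","joint_positions")})
d=optics.get_image("wrist"); cv2.imwrite("pics/w2.png",d["color"]); print(d["origin"],d["attitude"])
import pickle; pickle.dump(d,open("w2.pkl","wb"))
E
```

```text
{'clock': 2.45, 'eef_pos': [0.562, 0.1675, 0.21], 'eef_rot': [3.1416, 0.0002, -2.4894], 'joint_positions': [0.2896, 0.4023, 0.1235, 1.2919, 0.0001, -0.3626]}
[0.50577911 0.12453672 0.33313826] [ 2.86156170e+00 -5.36578632e-04  2.22338990e+00]
```

View pics/w2.png

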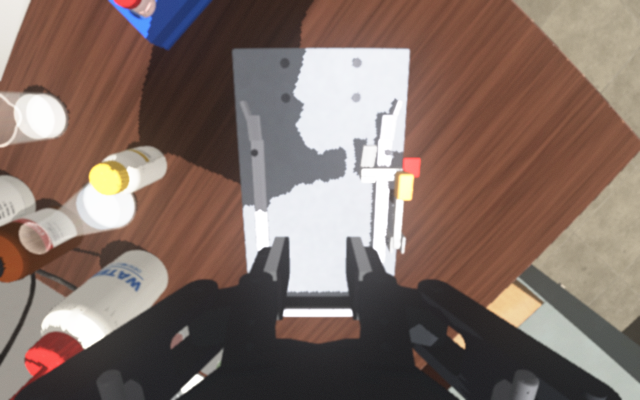

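The view is straight along the bay. The platform's open-end corners are (233,49) and (410,48), the side edges run to about (245,255) on the left, and the dark stop face begins at about row 293. The lead-in tips are at (243,102) and (395,100).

```bash
python3 - <<'E'
from h import *
import pickle
d=pickle.load(open("w2.pkl","rb")); im=d["color"]
h=cv2.cvtColor(im,cv2.COLOR_BGR2HSV)
m=((h[...,1]<70)&(h[...,2]>70)).astype(np.uint8)
rows=list(range(60,136,3))
L=[];Rr=[]
for r in rows:
    x=np.where(m[r,200:440])[0]+200; L.append((x.min()-.5,r)); Rr.append((x.max()+.5,r))
top=[(c,np.where(m[30:80,c])[0].min()+29.5) for c in range(245,400,5)]
def fit(p):
    P=plane(d,p,.058)[:,:2]; vx,vy,x,y=cv2.fitLine(P.astype(np.float32),cv2.DIST_HUBER,0,.001,.001).ravel()
    P0=np.array([x,y]); v=np.array([vx,vy]); res=np.abs((P-P0)@[-vy,vx]); return P0,v*np.sign(v[0]),res.max()
(lp,lv,le),(rp,rv,re),(tp,tv,te)=fit(L),fit(Rr),fit(top)
ang=lambda v:np.degrees(np.arctan2(v[1],v[0]))
print("angles",ang(lv),ang(rv),ang(tv)+90,"res",le,re,te, "L/R px",L[:3],L[-2:],Rr[:3],Rr[-2:])
X=lambda a,u,b,w:a+u*np.linalg.solve(np.c_[u,-w],b-a)[0]
cl,cr=X(lp,lv,tp,tv),X(rp,rv,tp,tv); print("corners",cl,cr,np.linalg.norm(cl-cr),"mid",(cl+cr)/2)
mid=(cl+cr)/2; a=np.radians(np.mean([ang(lv),ang(rv)])); u=np.array([np.cos(a),np.sin(a)]);n=np.array([-u[1],u[0]])
def loc(p,z): 
    q=plane(d,p,z)[:,:2]-mid; return (np.c_[q@u,q@n]*1e3).round(1).tolist()
print("stop",loc([(318,292),(318,296)],.058)); print("lead tips",loc([(243,102),(395,100)],.07)); print(a)
print(im[285:312:1,318].tolist())
for r in(200,230): print(r,im[r,235:290:1].mean(1).round().tolist(), im[r,360:412].mean(1).round().tolist())
E
```

```text
angles 37.034145 37.482162 37.738743 res 0.000592124079086199 0.0005653837190544885 0.0006142332247409505 L/R px [(np.float64(231.5), 60), (np.float64(231.5), 63), (np.float64(232.5), 66)] [(np.float64(235.5), 132), (np.float64(235.5), 135)] [(np.float64(410.5), 60), (np.float64(409.5), 63), (np.float64(409.5), 66)] [(np.float64(405.5), 132), (np.float64(405.5), 135)]
corners [0.50959176 0.03837513] [0.41898108 0.15544792] 0.14804167 mid [0.46428642 0.09691152]
stop [[228.9, -1.9], [233.6, -1.9]]
lead tips [[44.2, -63.8], [42.3, 60.4]]
0.6502775
[[242, 238, 236], [242, 238, 236], [242, 237, 235], [242, 238, 235], [242, 238, 235], [238, 233, 230], [221, 212, 208], [176, 169, 165], [139, 134, 131], [125, 119, 118], [113, 109, 108], [93, 89, 88], [70, 66, 67], [60, 56, 57], [62, 60, 60], [59, 58, 58], [62, 58, 60], [60, 59, 59], [60, 58, 59], [59, 59, 59], [63, 61, 62], [68, 66, 68], [90, 87, 88], [155, 150, 151], [235, 232, 233], [254, 253, 254], [255, 255, 255]]
200 [107.0, 110.0, 107.0, 103.0, 98.0, 95.0, 100.0, 110.0, 117.0, 119.0, 120.0, 122.0, 120.0, 121.0, 122.0, 124.0, 121.0, 12
[... 679 characters left out ...]
104.0, 137.0, 197.0, 231.0, 238.0, 239.0, 240.0, 239.0, 240.0, 239.0, 240.0, 239.0, 240.0, 247.0, 253.0, 255.0, 255.0, 255.0, 255.0, 255.0, 255.0, 255.0, 255.0, 255.0, 255.0, 254.0, 241.0, 235.0, 240.0, 240.0, 241.0, 240.0, 241.0, 240.0, 240.0, 240.0, 240.0, 239.0, 240.0, 240.0, 240.0, 240.0, 240.0, 240.0, 240.0, 240.0, 239.0, 239.0] [239.0, 239.0, 239.0, 240.0, 239.0, 240.0, 240.0, 241.0, 239.0, 235.0, 209.0, 163.0, 140.0, 182.0, 247.0, 255.0, 255.0, 255.0, 255.0, 255.0, 255.0, 255.0, 255.0, 255.0, 255.0, 255.0, 212.0, 152.0, 140.0, 136.0, 134.0, 135.0, 140.0, 173.0, 237.0, 255.0, 255.0, 255.0, 255.0, 255.0, 248.0, 189.0, 127.0, 115.0, 116.0, 117.0, 117.0, 117.0, 114.0, 112.0, 110.0, 109.0]
```

```bash
python3 - <<'E'
from h import *
import pickle
d=pickle.load(open("w2.pkl","rb"));mid=np.array([.4643,.0969])
for a in(.650,.655,.659):
    u=np.array([np.cos(a),np.sin(a)]);n=np.array([-u[1],u[0]])
    q=plane(d,[(268,200),(374,200),(268.3,230),(372.6,230)],.0675)[:,:2]-mid; print(a,(np.c_[q@u,q@n]*1e3).round(1).tolist())
go([.486,-.07,.20],2.975)
E
```

```text
0.65 [[128.5, -46.9], [128.2, 48.0], [157.3, -47.8], [157.1, 48.2]]
0.655 [[128.2, -47.5], [128.5, 47.3], [157.1, -48.6], [157.3, 47.5]]
0.659 [[128.0, -48.1], [128.7, 46.8], [156.9, -49.3], [157.5, 46.8]]
slide [0.2727, -0.1898, 0.0133] rot [0.0, 0.0001, 0.4094] mm 249.0 deg 46.9
```

Emit:
arm_command(slide=[[0.273,-0.19,0.013],[0.273,-0.19,0.013],[0.273,-0.19,0.013],[0.273,-0.19,0.013],[0.273,-0.19,0.013],[0.273,-0.19,0.013],[0.273,-0.19,0.013],[0.273,-0.19,0.013]], delta_rot=[[0,0,0.409],[0,0,0.409],[0,0,0.409],[0,0,0.409],[0,0,0.409],[0,0,0.409],[0,0,0.409],[0,0,0.409]])

```text
clock: 3.3
eef_pos: [0.4873, -0.0707, 0.2002]
eef_rot: [3.141, 0.0, 2.98]
force: [-0.3, -0.0, 0.2]
grip_width: 0.326
grasp_force: 0.0
```

```bash
python3 - <<'E'
from h import *
from station import optics,sensors
s=sensors.sense(); print({k:np.round(s[k],4).tolist() for k in("clock","eef_pos","eef_rot","joint_positions","force")})
d=optics.get_image("wrist"); cv2.imwrite("pics/w3.png",d["color"]); print(d["origin"],d["attitude"])
import pickle; pickle.dump(d,open("w3.pkl","wb"))
E
```

```text
{'clock': 3.3, 'eef_pos': [0.4873, -0.0707, 0.2002], 'eef_rot': [3.1414, 0.0003, 2.9799], 'joint_positions': [-0.1442, 0.2119, -0.1628, 1.1958, 0.0002, 0.0175], 'force': [-0.3308, -0.024, 0.22]}
[ 0.41755456 -0.05985567  0.32333992] [ 2.86186138e+00 -8.18799307e-04  1.40952848e+00]
```

View pics/w3.png

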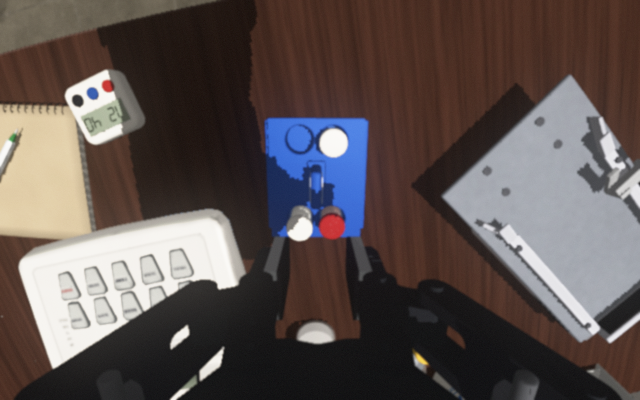

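The tray is square in the view, spanning columns 267 to 367 and rows 118 to 238, with the blade at column 317 and rows about 160 to 200.

```bash
python3 - <<'E'
from h import *
import pickle
d=pickle.load(open("w3.pkl","rb")); m=blue(d["color"])
rows=range(125,230,5)
L=[];Q=[]
for r in rows:
    x=np.where(m[r])[0]; L.append((x.min()-.5,r));Q.append((x.max()+.5,r))
# tray's foot flange outer edges, z~.006
l,q=plane(d,L,.006)[:,:2],plane(d,Q,.006)[:,:2]
for p in(l,q):
    vx,vy=cv2.fitLine(p.astype(np.float32),2,0,.001,.001).ravel()[:2]; print("yaw",np.arctan2(vy,vx))
print(L[::5],Q[::5])
c=range(280,355,5); near=[(k,np.where(m[:,k])[0].min()-.5) for k in c]
N=plane(d,near,.012)[:,:2]; 
u=np.array([np.cos(-.165),np.sin(-.165)]);n=np.array([-u[1],u[0]])
print("lateral l,r",(l@n).mean(),(q@n).mean(),"width",(l@n).mean()-(q@n).mean())
tail=[np.median(plane(d,near,z)[:,:2]@u) for z in(0,.024)]; print("tail at z0,z24",tail)
print("centre from tail",u*(tail[0]+.06)+n*((l@n).mean()+(q@n).mean())/2,u*(tail[1]+.06)+n*((l@n).mean()+(q@n).mean())/2)
print("blade",plane(d,[(317,163),(317,200)],.066))
E
```

```text
yaw -0.15324454
yaw -0.16838644
[(np.float64(264.5), 125), (np.float64(265.5), 150), (np.float64(266.5), 175), (np.float64(268.5), 200), (np.float64(269.5), 225)] [(np.float64(367.5), 125), (np.float64(366.5), 150), (np.float64(365.5), 175), (np.float64(364.5), 200), (np.float64(362.5), 225)]
lateral l,r -0.042688614170863656 0.06005348496093839 width -0.10274209913180204
tail at z0,z24 [np.float64(0.4301460912203213), np.float64(0.4295202849392612)]
centre from tail [ 0.48491521 -0.07194312] [ 0.4842979  -0.07184033]
blade [[ 0.46074873 -0.06695583  0.066     ]
 [ 0.49263469 -0.07215272  0.066     ]]
```

Emit:
arm_command(slide=[[0.003,-0.0015,0.06],[0.003,-0.0015,0.12],[0.003,-0.0015,0.16],[0.003,-0.0015,0.185],[0.003,-0.0015,0.203],[0.003,-0.0015,0.203],[0.003,-0.0015,0.203]], delta_rot=[[0,0,0],[0,0,0],[0,0,0],[0,0,0],[0,0,0],[0,0,0],[0,0,0]])

```text
clock: 4.05
eef_pos: [0.485, -0.0712, 0.0481]
eef_rot: [3.142, -0.0, 2.981]
force: [-0.2, -0.5, -0.4]
grip_width: 0.326
grasp_force: 0.0
```

Emit:
arm_command(slide=[[0,0,0],[0,0,0],[0,0,0],[0,0,0],[0,0,0],[0,0,0],[0,0,0],[0,0,0],[0,0,0],[0,0,0]], delta_rot=[[0,0,0],[0,0,0],[0,0,0],[0,0,0],[0,0,0],[0,0,0],[0,0,0],[0,0,0],[0,0,0],[0,0,0]], claw=-1, force=60)

```text
clock: 5.05
eef_pos: [0.4855, -0.0718, 0.0488]
eef_rot: [3.141, 0.002, 2.979]
force: [-1.1, 3.5, 6.6]
grip_width: 0.11
grasp_force: 59.7
```

Emit:
arm_command(slide=[[0,0,-0.004],[0,0,-0.012],[0,0,-0.024],[0,0,-0.04],[0,0,-0.06],[0,0,-0.08],[0,0,-0.1],[0,0,-0.118],[0,0,-0.13],[0,0,-0.135],[0,0,-0.135],[0,0,-0.135]], delta_rot=[[0,0,0],[0,0,0],[0,0,0],[0,0,0],[0,0,0],[0,0,0],[0,0,0],[0,0,0],[0,0,0],[0,0,0],[0,0,0],[0,0,0]])

```text
clock: 6.25
eef_pos: [0.4844, -0.0719, 0.1486]
eef_rot: [-3.142, -0.001, 2.979]
force: [-0.2, -0.3, -2.9]
grip_width: 0.108
grasp_force: 58.4
```

```bash
python3 - <<'E'
from h import *
from station import sensors
s=sensors.sense(); print({k:np.round(s[k],4).tolist() for k in("clock","eef_pos","eef_rot","grip_width","force","torque")})
u=np.array([np.cos(.653),np.sin(.653)])
go([*(np.array([.4643,.0969])-.025*u),.15],.653+np.pi)
E
```

```text
{'clock': 6.25, 'eef_pos': [0.4844, -0.0719, 0.1486], 'eef_rot': [-3.1416, -0.0007, 2.9788], 'grip_width': 0.1083, 'force': [-0.1554, -0.3016, -2.8843], 'torque': [-0.0342, 0.0269, -0.0182]}
slide [0.0858, 0.1935, -0.0018] rot [0.0001, -0.0003, -0.4079] mm 159.0 deg 46.7
```

Emit:
arm_command(slide=[[0.002,0.005,0],[0.007,0.016,0],[0.015,0.033,0],[0.025,0.056,0],[0.035,0.08,0],[0.045,0.103,0],[0.056,0.126,0],[0.066,0.15,0],[0.075,0.17,0],[0.082,0.184,0],[0.085,0.192,0],[0.086,0.1935,0]], delta_rot=[[0,0,-0.01],[0,0,-0.034],[0,0,-0.07],[0,0,-0.118],[0,0,-0.168],[0,0,-0.217],[0,0,-0.266],[0,0,-0.316],[0,0,-0.358],[0,0,-0.388],[0,0,-0.404],[0,0,-0.408]])

```text
clock: 7.45
eef_pos: [0.4443, 0.0822, 0.1488]
eef_rot: [3.141, -0.0, -2.487]
force: [0.2, -0.7, -2.5]
grip_width: 0.107
grasp_force: 58.5
```

```bash
python3 - <<'E'
from h import *
from station import optics,sensors
s=sensors.sense(); print({k:np.round(s[k],4).tolist() for k in("clock","eef_pos","eef_rot","grip_width","force","torque","joint_positions")})
d=optics.get_image("wrist"); cv2.imwrite("pics/w4.png",d["color"]); import pickle; pickle.dump(d,open("w4.pkl","wb"))
u=np.array([np.cos(.653),np.sin(.653)])
go([*(np.array([.4643,.0969])-.025*u),.112],.653+np.pi)
E
```

```text
{'clock': 7.45, 'eef_pos': [0.4443, 0.0822, 0.1488], 'eef_rot': [3.1414, -0.0004, -2.4867], 'grip_width': 0.1073, 'force': [0.1577, -0.7494, -2.5457], 'torque': [0.0324, -0.0108, 0.0233], 'joint_positions': [0.183, 0.1615, -0.3594, 1.0504, 0.0, -0.4719]}
slide [0.0001, -0.0003, 0.0491] rot [0.0001, -0.0002, 0.0005] mm 37.0 deg 0.1
```

View pics/w4.png

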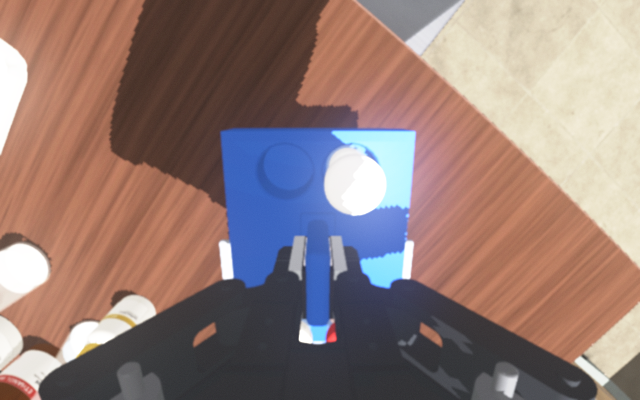

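The wrist view shows the tray held level, spanning columns 222 to 414, centred between the lead-in tips at (226,260) and (408,260). The white vial is upright at (355,182). I'll lower the nose onto the apron.

Emit:
arm_command(slide=[[0,0,0.01],[0,0,0.025],[0,0,0.04],[0,0,0.05],[0,0,0.053],[0,0,0.053],[0,0,0.054],[0,0,0.055],[0,0,0.056],[0,0,0.056]], delta_rot=[[0,0,0],[0,0,0],[0,0,0],[0,0,0],[0,0,0],[0,0,0],[0,0,0],[0,0,0],[0,0,0],[0,0,0]])

```text
clock: 8.5
eef_pos: [0.4447, 0.0817, 0.1071]
eef_rot: [-3.141, 0.0, -2.488]
force: [-0.4, -0.1, -3.4]
grip_width: 0.109
grasp_force: 58.5
```

Emit:
arm_command(slide=[[0,0,0.0007],[0,0,0.0013],[0,0,0.0013]], delta_rot=[[0,0,0],[0,0,0],[0,0,0]])

```text
clock: 8.8
eef_pos: [0.4447, 0.0817, 0.1067]
eef_rot: [-3.141, 0.0, -2.488]
force: [-6.2, -2.1, 11.7]
grip_width: 0.11
grasp_force: 61.0
```

Emit:
arm_command(slide=[[0,0,-0.001],[-0.003,0,-0.001],[-0.006,0,-0.001],[-0.01,0,-0.001],[-0.014,0,-0.001],[-0.018,0,-0.001]], delta_rot=[[0,0,0],[0,0,0],[0,0,0],[0,0,0],[0,0,0],[0,0,0]])

```text
clock: 9.4
eef_pos: [0.4556, 0.0901, 0.1068]
eef_rot: [-3.142, -0.0, -2.488]
force: [-1.8, -0.6, 0.7]
grip_width: 0.11
grasp_force: 59.0
```

Emit:
arm_command(slide=[[-0.003,0,0],[-0.006,0,0],[-0.01,0,0],[-0.014,0,0],[-0.018,0,0],[-0.022,0,0],[-0.026,0,0],[-0.03,0,0],[-0.033,0,0]], delta_rot=[[0,0,0],[0,0,0],[0,0,0],[0,0,0],[0,0,0],[0,0,0],[0,0,0],[0,0,0],[0,0,0]])

```text
clock: 10.3
eef_pos: [0.4752, 0.1051, 0.1068]
eef_rot: [-3.142, 0.0, -2.488]
force: [-1.8, -1.4, -0.1]
grip_width: 0.107
grasp_force: 59.0
```

```bash
cat > st.py <<'E'
from h import *
from station import sensors
s=sensors.sense();a=.653;u=np.array([np.cos(a),np.sin(a)]);n=np.array([-u[1],u[0]]);p=np.array(s["eef_pos"])[:2]-[.4643,.0969];f=np.array(s["force"])
print("s,lat mm",(1e3*p@u).round(1),(1e3*p@n).round(1),"z",round(s["eef_pos"][2],4),"fu,fn,fz",(f[:2]@u).round(1),(f[:2]@n).round(1),f[2].round(1),"tq",np.round(s["torque"],2),"rot",np.round(s["eef_rot"],4),s["clock"])
E
python3 st.py
```

```text
s,lat mm 13.7 -0.1 z 0.1068 fu,fn,fz -2.3 -0.1 -0.1 tq [-0.13  0.13  0.  ] rot [-3.1416e+00  1.0000e-04 -2.4884e+00] 10.3
```

Emit:
arm_command(slide=[[-0.002,0,0],[-0.004,0,0],[-0.006,0,0],[-0.008,0,0],[-0.011,0,0],[-0.014,0,0],[-0.017,0,0],[-0.02,0,0],[-0.023,0,0],[-0.026,0,0]], delta_rot=[[0,0,0],[0,0,0],[0,0,0],[0,0,0],[0,0,0],[0,0,0],[0,0,0],[0,0,0],[0,0,0],[0,0,0]])

```text
clock: 11.3
eef_pos: [0.4904, 0.1168, 0.1068]
eef_rot: [-3.142, -0.0, -2.488]
force: [-5.6, -2.7, 4.9]
grip_width: 0.109
grasp_force: 59.6
```

```bash
python3 st.py
```

```text
s,lat mm 32.8 -0.1 z 0.1068 fu,fn,fz -6.0 1.3 4.9 tq [-0.64  0.8   0.11] rot [-3.1415e+00 -5.0000e-04 -2.4884e+00] 11.3
```

Emit:
arm_command(slide=[[-0.003,0,-0.0002],[-0.006,0,-0.0002],[-0.009,0,-0.0002],[-0.012,0,-0.0002],[-0.016,0,-0.0002],[-0.02,0,-0.0002],[-0.024,0,-0.0002],[-0.028,0,-0.0002],[-0.032,0,-0.0002],[-0.036,0,-0.0002],[-0.04,0,-0.0002]], delta_rot=[[0,0,0],[0,0,0],[0,0,0],[0,0,0],[0,0,0],[0,0,0],[0,0,0],[0,0,0],[0,0,0],[0,0,0],[0,0,0]])

```text
clock: 12.4
eef_pos: [0.5145, 0.1352, 0.1069]
eef_rot: [3.141, -0.0, -2.488]
force: [-0.7, -0.6, -1.2]
grip_width: 0.109
grasp_force: 58.6
```

```bash
python3 st.py
```

```text
s,lat mm 63.1 -0.0 z 0.1069 fu,fn,fz -0.9 -0.1 -1.2 tq [-0.18  0.19  0.06] rot [ 3.1415 -0.     -2.4884] 12.4
```

Emit:
arm_command(slide=[[-0.003,0,0],[-0.007,0,0],[-0.012,0,0],[-0.017,0,0],[-0.022,0,0],[-0.027,0,0],[-0.032,0,0],[-0.037,0,0],[-0.042,0,0],[-0.047,0,0],[-0.051,0,0],[-0.053,0,0]], delta_rot=[[0,0,0],[0,0,0],[0,0,0],[0,0,0],[0,0,0],[0,0,0],[0,0,0],[0,0,0],[0,0,0],[0,0,0],[0,0,0],[0,0,0]])

```text
clock: 13.6
eef_pos: [0.5461, 0.1594, 0.1069]
eef_rot: [3.142, -0.0, -2.488]
force: [-0.9, -0.3, -4.2]
grip_width: 0.11
grasp_force: 58.4
```

```bash
python3 st.py
```

```text
s,lat mm 102.9 -0.0 z 0.1069 fu,fn,fz -0.9 0.3 -4.2 tq [-0.15  0.04  0.03] rot [ 3.1416 -0.     -2.4884] 13.6
```

Emit:
arm_command(slide=[[-0.003,0,0.0005],[-0.007,0,0.0005],[-0.012,0,0.0005],[-0.017,0,0.0005],[-0.022,0,0.0005],[-0.027,0,0.0005],[-0.032,0,0.0005],[-0.037,0,0.0005],[-0.042,0,0.0005],[-0.047,0,0.0005],[-0.051,0,0.0005],[-0.053,0,0.0005]], delta_rot=[[0,0,0],[0,0,0],[0,0,0],[0,0,0],[0,0,0],[0,0,0],[0,0,0],[0,0,0],[0,0,0],[0,0,0],[0,0,0],[0,0,0]])

```text
clock: 14.8
eef_pos: [0.5777, 0.1835, 0.1068]
eef_rot: [-3.141, 0.0, -2.488]
force: [-4.9, -3.6, 6.8]
grip_width: 0.108
grasp_force: 59.9
```

```bash
python3 st.py
```

```text
s,lat mm 142.7 -0.1 z 0.1068 fu,fn,fz -6.1 0.1 6.8 tq [-0.55  0.77  0.08] rot [-3.1414e+00  1.0000e-04 -2.4884e+00] 14.8
```

Emit:
arm_command(slide=[[-0.003,0,-0.0002],[-0.006,0,-0.0002],[-0.009,0,-0.0002],[-0.012,0,-0.0002],[-0.014,0,-0.0002],[-0.016,0,-0.0002],[-0.018,0,-0.0002],[-0.02,0,-0.0002],[-0.022,0,-0.0002],[-0.024,0,-0.0002]], delta_rot=[[0,0,0],[0,0,0],[0,0,0],[0,0,0],[0,0,0],[0,0,0],[0,0,0],[0,0,0],[0,0,0],[0,0,0]])

```text
clock: 15.8
eef_pos: [0.5918, 0.1944, 0.1068]
eef_rot: [-3.142, 0.0, -2.488]
force: [-4.4, -3.7, 4.1]
grip_width: 0.11
grasp_force: 59.8
```

```bash
python3 st.py
```

```text
s,lat mm 160.5 -0.0 z 0.1068 fu,fn,fz -5.8 -0.3 4.1 tq [-0.57  0.7   0.03] rot [-3.1416  0.     -2.4883] 15.8
```

Emit:
arm_command(slide=[[-0.001,0,-0.0002],[-0.002,0,-0.0002],[-0.003,0,-0.0002],[-0.004,0,-0.0002],[-0.005,0,-0.0002],[-0.006,0,-0.0002],[-0.007,0,-0.0002],[-0.008,0,-0.0002]], delta_rot=[[0,0,0],[0,0,0],[0,0,0],[0,0,0],[0,0,0],[0,0,0],[0,0,0],[0,0,0]])

```text
clock: 16.6
eef_pos: [0.5966, 0.198, 0.1069]
eef_rot: [-3.142, 0.0, -2.488]
force: [-1.5, -1.7, 0.2]
grip_width: 0.109
grasp_force: 59.0
```

```bash
python3 st.py
```

```text
s,lat mm 166.5 -0.0 z 0.1069 fu,fn,fz -2.2 -0.4 0.2 tq [-0.26  0.26  0.01] rot [-3.1416e+00  1.0000e-04 -2.4884e+00] 16.6
```

Now 0.3 mm rows, checking as I go.

Emit:
arm_command(slide=[[-0.0004,0,0],[-0.0008,0,0],[-0.0012,0,0],[-0.0016,0,0],[-0.002,0,0],[-0.0024,0,0]], delta_rot=[[0,0,0],[0,0,0],[0,0,0],[0,0,0],[0,0,0],[0,0,0]])

```text
clock: 17.2
eef_pos: [0.5979, 0.1991, 0.1069]
eef_rot: [3.142, 0.0, -2.488]
force: [-1.1, -0.9, -1.6]
grip_width: 0.11
grasp_force: 58.9
```

```bash
python3 st.py
```

```text
s,lat mm 168.2 -0.0 z 0.1069 fu,fn,fz -1.4 -0.0 -1.6 tq [-0.19  0.16  0.02] rot [ 3.1416  0.     -2.4884] 17.2
```

Emit:
arm_command(slide=[[-0.0004,0,0],[-0.0008,0,0],[-0.0012,0,0],[-0.0016,0,0]], delta_rot=[[0,0,0],[0,0,0],[0,0,0],[0,0,0]])

```text
clock: 17.6
eef_pos: [0.5989, 0.1998, 0.1069]
eef_rot: [3.142, -0.0, -2.488]
force: [-0.3, 0.7, -2.6]
grip_width: 0.106
grasp_force: 58.6
```

Emit:
arm_command(slide=[[-0.0004,0,0],[-0.0008,0,0]], delta_rot=[[0,0,0],[0,0,0]])

```text
clock: 17.8
eef_pos: [0.5994, 0.2001, 0.1069]
eef_rot: [-3.142, 0.0, -2.488]
force: [-0.1, 0.6, -3.1]
grip_width: 0.107
grasp_force: 58.6
```

Emit:
arm_command(slide=[[-0.0004,0,0],[-0.0008,0,0]], delta_rot=[[0,0,0],[0,0,0]])

```text
clock: 18.0
eef_pos: [0.5998, 0.2005, 0.1069]
eef_rot: [-3.142, 0.0, -2.488]
force: [0.7, 0.1, -3.0]
grip_width: 0.106
grasp_force: 58.6
```

Emit:
arm_command(slide=[[-0.0004,0,0.0002],[-0.0008,0,0.0003]], delta_rot=[[0,0,0],[0,0,0]])

```text
clock: 18.2
eef_pos: [0.6002, 0.2007, 0.1068]
eef_rot: [-3.141, -0.0, -2.488]
force: [-4.5, -2.9, 3.9]
grip_width: 0.109
grasp_force: 59.5
```

Emit:
arm_command(slide=[[-0.0004,0,0],[-0.0008,0,0]], delta_rot=[[0,0,0],[0,0,0]])

```text
clock: 18.4
eef_pos: [0.6003, 0.2007, 0.1069]
eef_rot: [-3.141, -0.001, -2.489]
force: [-7.4, -6.4, 5.9]
grip_width: 0.111
grasp_force: 60.0
```

```bash
python3 st.py
```

```text
s,lat mm 171.1 -0.2 z 0.1069 fu,fn,fz -9.8 -0.6 5.9 tq [-1.11  1.34  0.16] rot [-3.1413e+00 -1.1000e-03 -2.4886e+00] 18.4
```

Emit:
arm_command(slide=[[-0.0004,0,0]], delta_rot=[[0,0,0]])

```text
clock: 18.5
eef_pos: [0.6003, 0.2007, 0.1069]
eef_rot: [-3.141, -0.002, -2.489]
force: [-9.7, -6.0, 8.8]
grip_width: 0.108
grasp_force: 60.2
```

Emit:
arm_command(slide=[[-0.0003,0,0]], delta_rot=[[0,0,0]])

```text
clock: 18.6
eef_pos: [0.6004, 0.2007, 0.1069]
eef_rot: [-3.141, -0.002, -2.489]
force: [-11.6, -8.3, 9.1]
grip_width: 0.108
grasp_force: 60.3
```

Emit:
arm_command(slide=[[-0.0004,0,0],[-0.0005,0,0],[-0.0005,0,0]], delta_rot=[[0,0,0],[0,0,0],[0,0,0]])

```text
clock: 18.9
eef_pos: [0.6004, 0.2007, 0.1069]
eef_rot: [-3.141, -0.003, -2.489]
force: [-12.9, -10.8, 10.7]
grip_width: 0.107
grasp_force: 60.6
```

```bash
python3 - <<'E'
exec(open("st.py").read())
from station import optics
for n,sl,f in(("scene",np.s_[120:240,235:345],4),):
    d=optics.get_image(n); cv2.imwrite("pics/s5.png",cv2.resize(d["color"][sl],None,fx=f,fy=f,interpolation=2))
E
```

```text
s,lat mm 171.2 -0.2 z 0.1069 fu,fn,fz -16.8 -0.8 10.7 tq [-1.72  2.16  0.2 ] rot [-3.1413e+00 -2.5000e-03 -2.4888e+00] 18.9
```

View pics/s5.png

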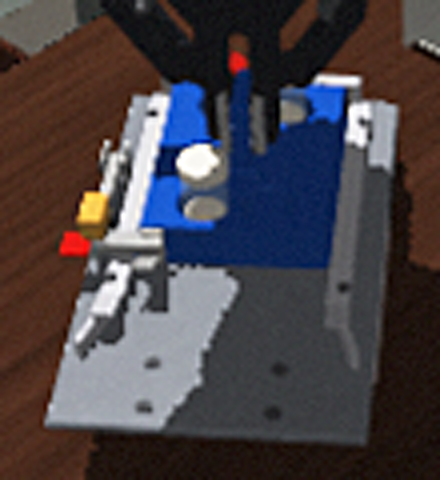

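The tray sits against the stop and the catch is in its lowered pose behind the tail at (130,260), with vials upright. I'll push slightly further to be sure and hold, then ease off and release.

Emit:
arm_command(slide=[[-0.0003,0,-0.0002],[-0.0005,0,-0.0003],[-0.0005,0,-0.0003],[-0.0005,0,-0.0003],[-0.0005,0,-0.0003]], delta_rot=[[0,0,0],[0,0,0],[0,0,0],[0,0,0],[0,0,0]])

```text
clock: 19.45
eef_pos: [0.6004, 0.2007, 0.1069]
eef_rot: [-3.141, -0.003, -2.489]
force: [-13.4, -9.3, 9.0]
grip_width: 0.111
grasp_force: 60.6
```

```bash
python3 st.py
```

```text
s,lat mm 171.2 -0.2 z 0.1069 fu,fn,fz -16.3 0.7 9.0 tq [-1.93  2.3   0.2 ] rot [-3.1413 -0.0033 -2.4888] 19.45
```

Emit:
arm_command(slide=[[-0.0003,0,-0.0002],[-0.0006,0,-0.0003],[-0.0008,0,-0.0003],[-0.0008,0,-0.0003],[-0.0008,0,-0.0003]], delta_rot=[[0,0,0],[0,0,0],[0,0,0],[0,0,0],[0,0,0]])

```text
clock: 19.95
eef_pos: [0.6004, 0.2008, 0.107]
eef_rot: [-3.141, -0.004, -2.489]
force: [-16.5, -13.9, 10.2]
grip_width: 0.104
grasp_force: 60.8
```

```bash
python3 st.py
```

```text
s,lat mm 171.2 -0.2 z 0.107 fu,fn,fz -21.5 -1.0 10.2 tq [-2.39  2.97  0.2 ] rot [-3.1414 -0.0044 -2.489 ] 19.95
```

Emit:
arm_command(slide=[[0.0005,0,0],[0.001,0,0],[0.0015,0,0],[0.0015,0,0]], delta_rot=[[0,0,0],[0,0,0],[0,0,0],[0,0,0]])

```text
clock: 20.35
eef_pos: [0.6004, 0.2007, 0.107]
eef_rot: [-3.141, -0.002, -2.489]
force: [-9.0, -7.5, 5.4]
grip_width: 0.111
grasp_force: 59.7
```

Emit:
arm_command(slide=[[0,0,0],[0,0,0],[0,0,0],[0,0,0],[0,0,0],[0,0,0]], delta_rot=[[0,0,0],[0,0,0],[0,0,0],[0,0,0],[0,0,0],[0,0,0]], claw=-0.4)

```text
clock: 20.95
eef_pos: [0.6014, 0.2017, 0.1071]
eef_rot: [-3.142, 0.0, -2.488]
force: [-0.7, -0.1, 0.6]
grip_width: 0.301
grasp_force: 0.0
```

Emit:
arm_command(slide=[[0,0,-0.01],[0,0,-0.025],[0,0,-0.05],[0,0,-0.08],[0,0,-0.12],[0,0,-0.16],[0,0,-0.2],[0,0,-0.2],[0,0,-0.2]], delta_rot=[[0,0,0],[0,0,0],[0,0,0],[0,0,0],[0,0,0],[0,0,0],[0,0,0],[0,0,0],[0,0,0]])

```text
clock: 21.85
eef_pos: [0.6017, 0.2018, 0.2583]
eef_rot: [-3.141, 0.002, -2.488]
force: [-0.1, 0.2, -0.8]
grip_width: 0.298
grasp_force: 0.0
```

```bash
python3 - <<'E'
exec(open("st.py").read())
from station import optics
d=optics.get_image("scene");w=optics.get_image("wrist")
a=cv2.resize(d["color"][120:240,235:345],(400,436),interpolation=2); b=cv2.resize(w["color"][0:320,140:500],(400,356))
o=np.zeros((436,800,3),np.uint8);o[:,:400]=a;o[:356,400:]=b; cv2.imwrite("pics/end.png",o)
E
```

```text
s,lat mm 172.9 -0.2 z 0.2583 fu,fn,fz 0.0 0.2 -0.8 tq [-0.04  0.02 -0.  ] rot [-3.1409e+00  1.9000e-03 -2.4884e+00] 21.85
```

View pics/end.png

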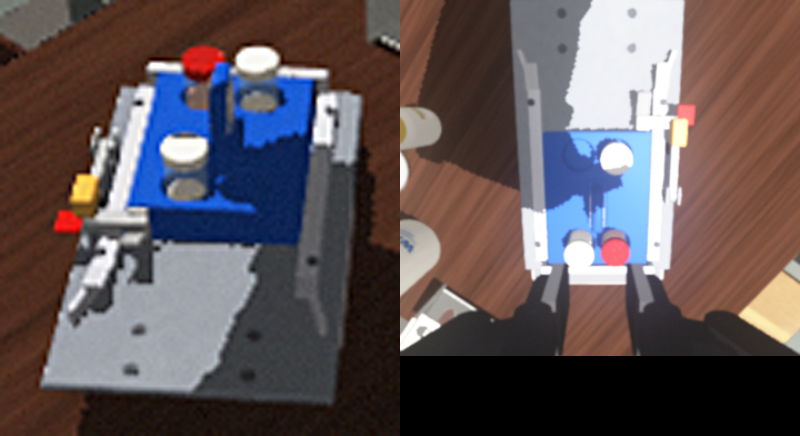

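The tray is seated against the stop with the catch down behind its tail, at left-panel (130,240). All three vials are upright and the gripper is clear.

```bash
python3 -c "
from station import arm; print(arm.hand_in())"
```

```text
the job is handed in; nothing more can be done
None
```

The tray is seated against the rear stop with the catch down behind it, after a push that peaked at about 21 N at the wrist (target about 15 N). It is released, all three vials are standing, and I handed the job in at about 22 s of robot time; no verdict came back.

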